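# Dry the washed bottle cap in the station's drawer

### The arm

A 7-joint arm with a two-finger parallel gripper is mounted at the origin on the work surface. World frame = base frame: x ahead of the robot, y to its left, z up, the work surface at z = 0. Lengths are in m, angles in rad, forces in N, time in s.
With the tool pointing down it reaches from about 0.425 to 0.875 m from the base axis. Payload 4.7 kg.
Tool frame: the origin (TCP) lies between the finger pads; the fingertips stand 11 mm ahead of it and the grasp point (between the pads) lies 8 mm behind it; z points along the fingers, y is the line along which they close (so a half turn about z gives the same grasp; the last joint's range is limited). The gripper opens to 87 mm and grips with 3 to 60 N. Pads are 19 mm wide; open, the fingers measure 117 mm over their backs; the gripper's body (75 mm by 190 mm) begins 51 mm behind the grasp point.
Start: joints at [1.117, 0.321, -0.07, 1.45, 0.023, 1.371, -0.057], TCP at [0.293, -0.58, 0.234] pointing down, gripper open.
Joint ranges: [-2.86, 2.86], [-0.3, 2.09], [-1.38, 1.24], [0.06, 2.45], [-1.56, 4.7], [0.09, 2.05], [-2.69, 2.69]. Speed limits (rad/s): [2.57, 2.57, 3.14, 3.14, 3.14, 3.14, 3.14].

### API

Orientations are given as a rotation vector (axis times angle).
In Python, from bench import ctrl gives the robot as it stands. The module is installed in compiled form; this text tells all that it offers.
- The arm moves only by the shell command python3 -m inch 'ROWS' [FORCE]. ROWS is JSON, a list of rows, each an object with "slide": the shift along the tool's x, y, z scaled (see below), a list of three; "angular": the turn, a rotation vector about the tool's x, y, z scaled (see below), a list of three; "claw": the opening, from -1 (shut) to 1 (fully open). In form: [{"slide": [tx, ty, tz], "angular": [rx, ry, rz], "claw": claw}, ...]. A call has 1 to 10 rows; each row is the pose to reach, as a shift and turn from the pose commanded when the call began, along the tool's axes at that moment; what a row does not reach only later rows make up. The controller multiplies each number of a shift by 0.25 m and each number of a turn by 30 degrees. A row lasts 1/10 s, in which the tool goes at most 50 mm and 8.59 degrees, less where a joint would pass 70% of its speed; a pose out of reach is approached as far as the arm can. A call with a number of a shift or a turn outside -1 to 1 is refused whole. A call with a gripper value outside its range is refused whole. The fingers move at their own pace and stop on an object; FORCE is the grip in N (left out, the last holds). Time passes only in rows, so rows that repeat a pose let the fingers close. It gives the time, the measured TCP pose, the force, the opening and the grip force at its end, in the units of the state.
- ctrl.get_state(): the state, without advancing time (a new reading comes with each control period).
- ctrl.get_image(name): name is "side" or "top"; returns a dict with "color" (384x512x3 uint8, red, green, blue), "depth" (384x512 float32, m along the optical axis (not along the pixel's ray), 0 where there is no reading), "camera_matrix" (3x3 intrinsics, pixels), "extrinsics" (4x4, takes a point from camera to world coordinates). Camera axes: x right, y up, looking along -z (the intrinsics and any distortion apply to the point x, -y, -z); pixel columns grow to the right and rows downward; lengths in m; the calibration is good to about 2 mm. A picture is of the moment at which its call begins.
- ctrl.close_job(): hands the job in; it is judged then, once.
Trained networks look in the newest picture that a camera, given by its name, has taken for a name from the list of things; names that differ only in an ending like _2 or _b are one class to them, and where a whole thing is asked for, a point or a joint stands for the part that bears it (a point fixed in the world has none). Each returns a list of dicts, best first, with "confidence" (0 to 1); they miss things now and then, are a little off and sometimes report something else, mostly with a low value. They report only what shows in the picture. A call takes as long as a camera call. They do not tell look-alikes from the thing itself.
- ctrl.find_in(query, camera): "bbox" ([centre column, centre row, width, height] in pixels, round what is visible of it).
- ctrl.outline_of(query, camera): "mask" (384x512 bool, what is visible of it) and "bbox" ([centre column, centre row, width, height] in pixels, round what is visible of it).
The state is a dict: "time": time; "joint_positions": joint angles; "qd": joint speeds; "joint_torque": joint torques, N m; "position": TCP position; "tool_rot": TCP orientation; "ft_force": force on the tool from outside, world axes, zero at the start; "torque": the same for the moment, N m; "grip_width": opening from 0.0 (shut) to 1.0 (fully open); "grip_force": force on a finger pad.
Only numpy, scipy, OpenCV 4.12 (cv2) and the standard library are available. Lean on these libraries where they do the work, as an engineer would, in place of code of your own. Each camera call takes 0.05 s, during which the arm holds its last target. There are 200 camera calls.

### The job

Pull the drying station's drawer out by its handle to the very end, through the firm bite of its hold-open catch, but without wrenching it. Then lift the loose blue cap off the amber medicine bottle and set it flat, same way up, inside the round blue cradle in the drawer. Leave the drawer out on its catch, the bottle standing where it was, and the other things on the desk undisturbed.

Things in the scene. Friction and masses are not known exactly. Their poses are not given: they have to be found in the camera images.
- station: beige desktop drying station, a fixed box 240 deep (x) x 260 wide (y) x 140 mm high, red rocker switch low on its front (for looks). Origin: centre of its underside. Its front face is at x = -120 mm of its frame; its one drawer slides out along its own -x, towards the robot. Yaw within about 0.2 rad.
- drawer: the drawer: beige front 232 wide x 52 mm high, behind it a white open tray, 216 mm wide inside with 34 mm walls. Origin: on the front's outer face, mid-width, 2 mm below its lower edge, 71 mm above the desk; tray floor 6 mm above it. Axes as the station's. Flush with the station its x in the station's frame is -120 mm. It starts 0 to 60 mm out, slides to -x at about 2 N and stays where left.
- handle (a point): centre of the steel bar handle: a level bar about 130 mm long across the drawer (y), 11 mm thick, 35 mm in front of the drawer's face, 111 mm above the desk and 29 mm below the station's top. The gap behind the bar is about 29 mm and open from above; two posts, 110 mm apart. Axes as the drawer's; pull along -x.
- hold_open (a joint): stiff last 15 mm of the drawer's slide: 0 = catch not engaged, 0.015 m = drawer fully out, at its hard stop. The drawer runs freely till it meets the catch 85 to 115 mm out from flush (differs each time, not visible, to be felt); pulled on with 10 N or a little more it then goes through these last 15 mm.
- cradle (a point): centre of the floor of the round blue cradle in the drawer, 77 mm above the desk and 48 mm behind the drawer front's outer face (8 mm thick; the front stands 48 mm above the cradle floor): a ring-shaped rim of 52 mm inner diameter, 60 mm outer diameter and 5 mm height. z up.
- bottle: amber medicine bottle with white label, 52 mm diameter, 74 mm to the shoulder, then a neck of 27 mm diameter up to 100 mm; 0.35 kg or so, standing loose. Origin: centre of its underside. It stands left or right of the station.
- cap: blue round cap, 40 mm diameter, 30 mm high, hollow from below (34 mm bore), closed top; it hangs loosely on the bottle's neck (lifts straight up, at least 26 mm to clear) with its lower rim 75 mm above the desk. Origin: centre of its lower rim; z up through its closed top. 30 g.
- bell: brass desk bell, 80 mm diameter, 54 mm high; bystander, origin under its centre
- caddy: blue plastic battery caddy, 90 x 60 x 54 mm with batteries; bystander, origin under its centre
- organiser: clear acrylic pill organiser, 200 x 50 x 31 mm; bystander, origin under its centre
- chestpiece: silver stethoscope chestpiece, 44 mm diameter, 28 mm high; bystander, origin under its centre
- mug: white mug, 80 mm diameter, 95 mm high; bystander, origin under its centre
- stapler: red and black stapler, 130 x 36 x 46 mm; bystander, origin under its centre
There are look-alikes about, which are no part of the job. Leave any purple look-alike of the cap alone.

How it is judged:
On the way, in this order (a step that is already met when the one before it is completed fails the run):
1. the drawer has been pulled fully out, through its hold-open catch, the cap still on the bottle (value of joint hold_open above 0.01 m and distance between cap and bottle below 0.085 m), for 0.2 s.
2. the cap has been lifted clear of the bottle (z of cap in the frame of bottle above 0.102 m), for 0.1 s.
At the end, for the whole second after the job is handed in: The cap rests in the cradle, same way up and flat (within 0.12 rad), centred within 9 mm and its rim within 5 mm of the cradle floor; the hold-open catch is engaged by more than 9 mm and the drawer is still at least 80 mm out; the bottle stands upright within 40 mm of its place; all at rest (horizontal distance between cap and cradle below 0.009 m and z of cap in the frame of cradle between -0.005 and 0.005 m and angle between cap's own z axis and vertical below 0.12 rad and value of joint hold_open above 0.009 m and x of drawer in the frame of station below -0.2 m and linear speed of each of cap, bottle below 0.02 m/s and angle between bottle's own z axis and vertical below 0.1 rad and distance of bottle from where it was at the start of the episode below 0.04 m); the robot touches nothing.
It fails at once if the drawer is wrenched (fingers push on it with more than 60 N) (contact force between the fingers and drawer above 60 N).
It fails at once if the bottle is knocked over (angle between bottle's own z axis and vertical above 0.5 rad).
It fails at once if a bystander is moved by more than 30 mm (distance of any of bell, caddy, organiser, chestpiece, mug, stapler from where it was at the start of the episode above 0.03 m).
It also fails if it takes over 54 s, if anything falls off the work surface, if the arm or the gripper's body presses on something with over 40 N, if the wrist force passes 120 N, or if a joint passes its speed limit or range.

## Working session

There is one attempt and no reset: what is moved stays moved. The work goes in short steps, Python scripts to look and compute and a shell command to move; the robot and the scene stay as the last step left them, time stands still between calls to the robot, and variables do not carry over. Pictures are saved under pics/ and viewed, at most 10 in all, crops included, and the job is handed in when it is done.

```bash
mkdir -p pics; cat > h.py <<'E'
import numpy as np, cv2
from bench import ctrl
from scipy.spatial.transform import Rotation as R
def pts(im,mask=None):
    K=np.array(im["camera_matrix"]);E=np.array(im["extrinsics"]);d=im["depth"]
    v,u=np.mgrid[:384,:512]
    P=np.stack([(u-K[0,2])/K[0,0]*d,-(v-K[1,2])/K[1,1]*d,-d],-1)@E[:3,:3].T+E[:3,3]
    return P
def save(im,n): cv2.imwrite("pics/"+n,im["color"][:,:,::-1])
E
python3 - <<'E'
from h import *
s=ctrl.get_state();print(s)
for c in("top","side"):
    im=ctrl.get_image(c);save(im,c+"0.png");P=pts(im);print(c,im["extrinsics"],im["camera_matrix"])
    for q in["station","drawer","handle","cradle","bottle","cap","bell","caddy","organiser","chestpiece","mug","stapler"]:
        for o in ctrl.outline_of(q,c)[:3]:
            m=o["mask"]&(im["depth"]>0);p=P[m]
            if len(p):print(q,round(o["confidence"],2),np.round(o["bbox"]),np.round(np.median(p,0),3),np.round(np.percentile(p,2,axis=0),3),np.round(np.percentile(p,98,axis=0),3))
E
```

```text
{'time': 0.0, 'joint_positions': array([ 1.11712776,  0.32183464, -0.07006712,  1.45166839,  0.02258823,
        1.37082148, -0.05688389]), 'qd': array([-5.77679347e-04,  1.33238659e-03, -1.45848214e-03,  2.69612761e-04,
       -4.09217900e-04, -9.42568076e-05,  7.36459182e-05]), 'joint_torque': array([ 1.97641348e-04, -4.91286671e+01, -4.03918996e-01, -3.12523556e+01,
       -6.40179170e-02,  4.38633654e-02,  1.53551978e-04]), 'position': array([ 0.29278859, -0.5797185 ,  0.23245713]), 'tool_rot': array([-3.05423045e+00, -7.27697465e-01,  8.49623196e-04]), 'ft_force': array([-0.27492532, -0.22977111,  0.0573834 ]), 'torque': array([ 0.00807903, -0.02850008,  0.03399901]), 'grip_force': 0.0, 'grip_width': 1.0002823677148325}
top [[ 0.00198573  0.97720589 -0.2122845   0.31137503]
 [-0.99998779  0.00290093  0.0039998   0.00370293]
 [ 0.00452445  0.21227397  0.97719972  1.27351007]
 [ 0.          0.          0.          1.        ]] [[434.25500661   0.         253.37796917]
 [  0.         434.25500661 192.65714896]
 [  0.           0.           1.        ]]
station 0.88 [260. 125. 100. 
[... 2678 characters left out ...]
-0.276  0.107]
bell 0.81 [204. 275.  32.  33.] [0.585 0.31  0.029] [ 0.557  0.271 -0.001] [0.632 0.336 0.052]
caddy 0.82 [262. 294.  47.  40.] [0.434 0.302 0.036] [0.39  0.261 0.   ] [0.481 0.326 0.054]
caddy 0.61 [247. 167.  49.  66.] [ 0.629 -0.017  0.1  ] [ 0.586 -0.132  0.074] [0.68  0.091 0.126]
organiser 0.68 [266. 140.  50.  29.] [ 0.647 -0.262  0.029] [ 0.591 -0.335 -0.001] [ 0.773 -0.239  0.034]
chestpiece 0.56 [163. 260.  18.  16.] [0.708 0.31  0.012] [0.694 0.289 0.006] [0.727 0.326 0.029]
mug 0.67 [304. 118.  27.  36.] [ 0.582 -0.388  0.064] [ 0.535 -0.457  0.003] [ 0.623 -0.369  0.095]
stapler 0.74 [208. 336.  64.  24.] [0.502 0.438 0.044] [0.448 0.4   0.004] [0.559 0.471 0.048]
```

```bash
python3 - <<'E'
from h import *
im=ctrl.get_image("top");P=pts(im);d=im["depth"]
cv2.imwrite("pics/t1.png",cv2.resize(im["color"][90:300,80:440,::-1],(792,462),interpolation=cv2.INTER_CUBIC))
top=(abs(P[...,2]-.14)<.006)&(d>0)&(abs(P[...,1]+.02)<.18)&(P[...,0]>.5)
r=cv2.minAreaRect(P[top][:,:2].astype(np.float32));print("station rect",r)
for c in("top","side"):
    im=ctrl.get_image(c);P=pts(im);d=im["depth"]
    hsv=cv2.cvtColor(im["color"],cv2.COLOR_RGB2HSV)
    # bar: z .105-.120 in front
    yaw=0
    b=(abs(P[...,2]-.112)<.007)&(d>0)&(P[...,0]>.55)&(P[...,0]<.64)&(abs(P[...,1]+.02)<.15)
    p=P[b];print(c,"bar n",len(p),cv2.minAreaRect(p[:,:2].astype(np.float32)),np.polyfit(p[:,1],p[:,0],1),p[:,2].max(), p[:,1].min(),p[:,1].max())
    f=(P[...,2]>.118)&(P[...,2]<.13)&(d>0)&(P[...,0]>.58)&(P[...,0]<.66)&(abs(P[...,1]+.02)<.15)
    p=P[f];print("front",len(p),np.polyfit(p[:,1],p[:,0],1),cv2.minAreaRect(p[:,:2].astype(np.float32)))
    k=(P[...,2]>.09)&(P[...,2]<.12)&(d>0)&(np.hypot(P[...,0]-.452,P[...,1]+.294)<.04)
    p=P[k];t=p[p[:,2]>np.median(p[:,2])-.002] if c=="top" else p
    print("cap",len(p),cv2.minEnclosingCircle(p[:,:2].astype(np.float32)),p[:,2].max(),np.percentile(p[:,2],90),np.median(hsv[k],0))
    pt=p[p[:,2]>.1];print(" captop",pt.mean(0),len(pt),pt.min(0),pt.max(0))
E
```

```text
station rect ((0.7693628668785095, -0.018555179238319397), (0.24109207093715668, 0.26014989614486694), 2.37495756149292)
top bar n 360 ((0.6085185408592224, -0.024697765707969666), (0.22677507996559143, 0.052026282995939255), 88.59973907470703) [-0.03650095  0.60400154] 0.11885977264234548 -0.13868711842132522 0.0884123025866621
front 316 [-0.04493144  0.62523442] ((0.6188978552818298, -0.023452967405319214), (0.06368691474199295, 0.25441086292266846), 2.3725359439849854)
cap 185 ((0.45314788818359375, -0.2976444959640503), 0.020031766965985298) 0.11119594611762396 0.10763993226157793 [110. 181. 192.]
 captop [ 0.45315236 -0.29747415  0.10486644] 168 [ 0.43525238 -0.31726581  0.10017337] [ 0.47117254 -0.27834258  0.11119595]
side bar n 317 ((0.6082243919372559, -0.021747909486293793), (0.23015396296977997, 0.05406906455755234), 88.75125885009766) [-0.00795155  0.60835743] 0.11879503814119152 -0.13738671071967368 0.09301599096935487
front 222 [-0.01229381  0.63150631] ((0.6234622001647949, -0.020857885479927063), (0.07103445380926132, 0.259345144033432), 0.13518494367599487)
cap 106 ((0.4529075026512146, -0.2962777018547058), 0.02157212235033512) 0.10747584703453783 0.10587595625283575 [109. 205. 166.]
 captop [ 0.45269618 -0.29307189  0.10424603] 79 [ 0.43433804 -0.31742244  0.10000642] [ 0.47122969 -0.27657099  0.10747585]
```

View pics/t1.png

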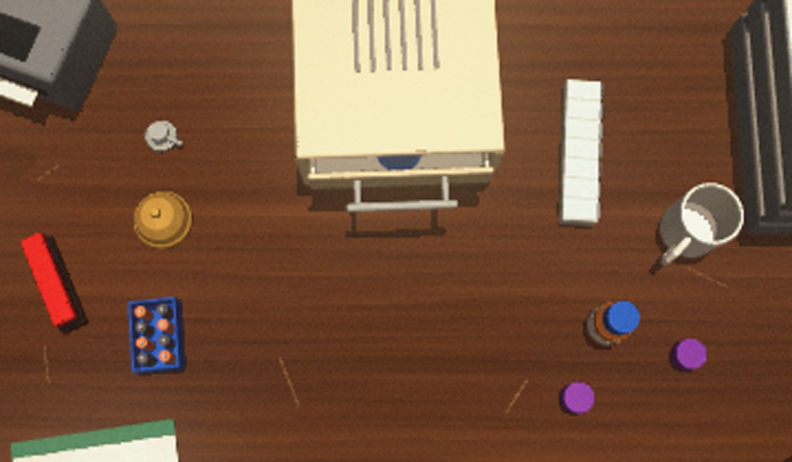

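View pics/side0.png

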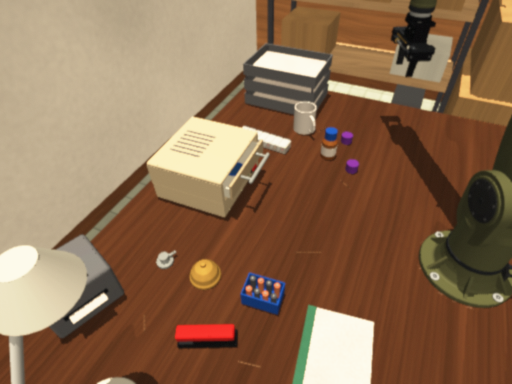

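The top crop shows the blue cap on the bottle at crop (623,317), two purple look-alikes at (690,354) and (578,398), the bar handle at (402,205) and the blue cradle just visible at (398,160). The side view agrees. Next I refine the bar position and work out the moves.

```bash
cat >> h.py <<'E'
def go(x,y,z,yaw):
    "scaled slide/angular to world TCP target, tool down, tool x at yaw"
    s=ctrl.get_state();R0=R.from_rotvec(s["tool_rot"])
    Rt=R.from_euler("z",yaw)*R.from_euler("x",np.pi)
    sl=R0.inv().apply(np.array([x,y,z])-s["position"])/.25
    an=np.degrees((R0.inv()*Rt).as_rotvec())/30
    print("slide",np.round(sl,3),"ang",np.round(an,3),"pos",np.round(s["position"],4))
E
python3 - <<'E'
from h import *
yaw=.0414
C=np.array([.7694,-.0186]);X=np.array([np.cos(yaw),np.sin(yaw)]);Y=np.array([-X[1],X[0]])
for c in("top","side"):
    im=ctrl.get_image(c);P=pts(im);d=im["depth"]
    q=np.stack([(P[...,:2]-C)@X,(P[...,:2]-C)@Y,P[...,2]],-1)
    m=(d>0)&(q[...,0]<-.15)&(q[...,0]>-.22)&(abs(q[...,1])<.1)&(q[...,2]>.095)&(q[...,2]<.13)
    p=q[m];print(c,len(p))
    h=np.histogram(p[:,0],bins=np.arange(-.22,-.14,.004));print(h[0],np.round(h[1],3))
    b=p[(p[:,0]<-.168)]
    print(b.mean(0),np.median(b,0),b.min(0),b.max(0),np.polyfit(b[:,1],b[:,0],1))
    m=(d>0)&(q[...,0]<-.12)&(q[...,0]>-.17)&(abs(q[...,1])<.1)&(q[...,2]>.12)&(q[...,2]<.13);p=q[m];print("front top edge x",np.percentile(p[:,0],[2,20,50,80,98]),np.median(p[:,2]))
go(.608,-.025,.234,yaw)
E
```

```text
top 251
[ 0  0  0  0  0  0  0  0  5 82 72 45  8  8  8  8  9  6  0] [-0.22  -0.216 -0.212 -0.208 -0.204 -0.2   -0.196 -0.192 -0.188 -0.184
 -0.18  -0.176 -0.172 -0.168 -0.164 -0.16  -0.156 -0.152 -0.148 -0.144]
[-0.17875558  0.0007073   0.1151566 ] [-0.17920563  0.00128514  0.11501512] [-0.18465573 -0.06748966  0.10767507] [-0.16820115  0.07008194  0.12251312] [ 0.00573664 -0.17875964]
front top edge x [-0.14417346 -0.14274803 -0.14012223 -0.13738369 -0.13562361] 0.12458901669838873
side 169
[ 0  0  0  0  0  0  0  0  4 66 47 15  5  9  6  8  5  4  0] [-0.22  -0.216 -0.212 -0.208 -0.204 -0.2   -0.196 -0.192 -0.188 -0.184
 -0.18  -0.176 -0.172 -0.168 -0.164 -0.16  -0.156 -0.152 -0.148 -0.144]
[-0.17950611  0.00808956  0.11456243] [-0.18014331  0.01059994  0.11481111] [-0.18451538 -0.06623486  0.10796053] [-0.16884099  0.07152216  0.11886619] [-0.00079988 -0.17949964]
front top edge x [-0.14375732 -0.14281989 -0.1409929  -0.137938   -0.1359304 ] 0.12405671097722226
slide [ 2.126e+00 -1.414e+00 -2.000e-03] ang [0.    0.    0.814] pos [ 0.2931 -0.5802  0.2336]
```

```bash
R='{"slide":[0.71,-0.47,0],"angular":[0,0,0],"claw":-1}'; python3 -m inch '[{"slide":[0.71,-0.47,0],"angular":[0,0,0],"claw":-1},{"slide":[0.71,-0.47,0],"angular":[0,0,0],"claw":-1},{"slide":[0.71,-0.47,0],"angular":[0,0,0],"claw":-1},{"slide":[0.71,-0.47,0],"angular":[0,0,0],"claw":-1},{"slide":[0.71,-0.47,0],"angular":[0,0,0],"claw":-1}]' 20
python3 -m inch '[{"slide":[0.71,-0.47,0],"angular":[0,0,0],"claw":-1},{"slide":[0.71,-0.47,0],"angular":[0,0,0],"claw":-1},{"slide":[0.71,-0.47,0],"angular":[0,0,0],"claw":-1},{"slide":[0.71,-0.47,0],"angular":[0,0,0],"claw":-1},{"slide":[0.71,-0.47,0],"angular":[0,0,0],"claw":-1}]'
python3 -m inch '[{"slide":[0.71,-0.47,0],"angular":[0,0,0.81],"claw":-1},{"slide":[0.71,-0.47,0],"angular":[0,0,0.81],"claw":-1},{"slide":[0.71,-0.47,0],"angular":[0,0,0.81],"claw":-1},{"slide":[0.71,-0.47,0],"angular":[0,0,0.81],"claw":-1},{"slide":[0.71,-0.47,0],"angular":[0,0,0.81],"claw":-1},{"slide":[0.71,-0.47,0],"angular":[0,0,0.81],"claw":-1},{"slide":[0.71,-0.47,0],"angular":[0,0,0.81],"claw":-1}]'
python3 -c "
from h import *
go(.6105,-.0252,.135,.0414)"
```

```text
time: 2.05
position: [0.4029, -0.3889, 0.2341]
tool_rot: [-3.051, -0.742, -0.004]
ft_force: [1.0, 0.8, -0.2]
grip_width: 0.631
grip_force: 0.0
time: 2.55
position: [0.5069, -0.2038, 0.2341]
tool_rot: [-3.051, -0.741, -0.004]
ft_force: [0.7, 0.7, -0.1]
grip_width: 0.17
grip_force: 0.0
time: 3.25
position: [0.6094, -0.0261, 0.2331]
tool_rot: [3.14, 0.069, -0.001]
ft_force: [-0.3, -1.3, -0.9]
grip_width: 0.006
grip_force: 0.0
slide [ 0.005 -0.004  0.393] ang [0.001 0.002 0.005] pos [ 0.6094 -0.0261  0.2331]
```

```bash
python3 -m inch '[{"slide":[0.005,-0.004,0.2],"angular":[0,0,0],"claw":-1},{"slide":[0.005,-0.004,0.35],"angular":[0,0,0],"claw":-1},{"slide":[0.005,-0.004,0.42],"angular":[0,0,0],"claw":-1},{"slide":[0.005,-0.004,0.48],"angular":[0,0,0],"claw":-1},{"slide":[0.005,-0.004,0.52],"angular":[0,0,0],"claw":-1},{"slide":[0.005,-0.004,0.52],"angular":[0,0,0],"claw":-1}]'
python3 -m inch '[{"slide":[-0.03,0,0],"angular":[0,0,0],"claw":-1},{"slide":[-0.06,0,0],"angular":[0,0,0],"claw":-1},{"slide":[-0.09,0,0],"angular":[0,0,0],"claw":-1},{"slide":[-0.12,0,0],"angular":[0,0,0],"claw":-1},{"slide":[-0.15,0,0],"angular":[0,0,0],"claw":-1},{"slide":[-0.17,0,0],"angular":[0,0,0],"claw":-1},{"slide":[-0.17,0,0],"angular":[0,0,0],"claw":-1}]'
```

```text
time: 3.85
position: [0.61, -0.0257, 0.1027]
tool_rot: [3.14, 0.066, -0.002]
ft_force: [0.0, 0.3, -1.5]
grip_width: 0.0
grip_force: 0.0
time: 4.55
position: [0.5671, -0.0262, 0.1037]
tool_rot: [3.141, 0.068, -0.002]
ft_force: [0.4, -0.3, -0.5]
grip_width: 0.003
grip_force: 0.0
```

```bash
python3 -m inch '[{"slide":[-0.02,0.004,0],"angular":[0,0,0],"claw":-1},{"slide":[-0.04,0.004,0],"angular":[0,0,0],"claw":-1},{"slide":[-0.06,0.004,0],"angular":[0,0,0],"claw":-1},{"slide":[-0.08,0.004,0],"angular":[0,0,0],"claw":-1},{"slide":[-0.08,0.004,0],"angular":[0,0,0],"claw":-1}]'
python3 -m inch '[{"slide":[-0.016,0,0],"angular":[0,0,0],"claw":-1},{"slide":[-0.032,0,0],"angular":[0,0,0],"claw":-1},{"slide":[-0.048,0,0],"angular":[0,0,0],"claw":-1},{"slide":[-0.048,0,0],"angular":[0,0,0],"claw":-1}]'
python3 -c "
from h import *
im=ctrl.get_image('top');save(im,'t2.png');P=pts(im);d=im['depth'];C=np.array([.7694,-.0186]);yaw=.0414;X=np.array([np.cos(yaw),np.sin(yaw)])
x=(P[...,:2]-C)@X;m=(d>0)&(x<-.13)&(x>-.3)&(abs(P[...,1]+.02)<.1)&(P[...,2]>.12)&(P[...,2]<.128);print(np.percentile(x[m],[2,10,50,90]))"
```

```text
time: 5.05
position: [0.547, -0.0284, 0.1033]
tool_rot: [3.14, 0.069, -0.003]
ft_force: [0.0, -0.4, 0.1]
grip_width: 0.005
grip_force: 0.0
time: 5.45
position: [0.5352, -0.029, 0.1034]
tool_rot: [3.14, 0.068, -0.002]
ft_force: [0.4, -0.3, -0.3]
grip_width: 0.003
grip_force: 0.0
[-0.21428508 -0.21411072 -0.21092431 -0.20835672]
```

```bash
for i in 1 2 3; do python3 -m inch '[{"slide":[-0.01,0,0],"angular":[0,0,0],"claw":-1},{"slide":[-0.02,0,0],"angular":[0,0,0],"claw":-1},{"slide":[-0.03,0,0],"angular":[0,0,0],"claw":-1}]' | egrep 'pos|ft'; done
```

```text
position: [0.5288, -0.0292, 0.1035]
ft_force: [3.0, -0.6, -1.7]
position: [0.5233, -0.0294, 0.1039]
ft_force: [10.5, -0.7, -7.5]
position: [0.5168, -0.0297, 0.104]
ft_force: [10.5, -0.2, -8.1]
```

```bash
python3 -m inch '[{"slide":[-0.01,0,0],"angular":[0,0,0],"claw":-1},{"slide":[-0.016,0,0],"angular":[0,0,0],"claw":-1}]' | egrep 'pos|ft'; for i in 1 2; do python3 -m inch '[{"slide":[-0.006,0,0],"angular":[0,0,0],"claw":-1},{"slide":[-0.01,0,0],"angular":[0,0,0],"claw":-1}]' | egrep 'pos|ft'; done
```

```text
position: [0.5127, -0.0299, 0.104]
ft_force: [10.5, -0.7, -8.3]
position: [0.5102, -0.0299, 0.104]
ft_force: [10.6, -0.3, -7.8]
position: [0.5083, -0.03, 0.1041]
ft_force: [12.8, -0.3, -9.7]
```

```bash
for i in 1 2; do python3 -m inch '[{"slide":[-0.005,0,0],"angular":[0,0,0],"claw":-1},{"slide":[-0.008,0,0],"angular":[0,0,0],"claw":-1}]' | egrep 'time|pos|ft'; done
```

```text
time: 7.2
position: [0.5081, -0.03, 0.1043]
ft_force: [18.1, -1.3, -13.7]
time: 7.4
position: [0.508, -0.03, 0.1045]
ft_force: [23.4, -0.7, -17.0]
```

```bash
python3 -m inch '[{"slide":[0.016,0,0],"angular":[0,0,0],"claw":-1},{"slide":[0.034,0,0],"angular":[0,0,0],"claw":-1},{"slide":[0.034,0,0],"angular":[0,0,0],"claw":-1}]' | egrep 'time|pos|ft'
```

```text
time: 7.7
position: [0.5087, -0.0296, 0.1034]
ft_force: [0.0, -0.2, 0.6]
```

Free; 3 mm more into the gap, then up and over to a spot clear of the drawer for a look.

```bash
python3 -m inch '[{"slide":[0.013,0,0],"angular":[0,0,0],"claw":-1},{"slide":[0.013,0,-0.1],"angular":[0,0,0],"claw":-1},{"slide":[0.013,0,-0.3],"angular":[0,0,0],"claw":-1},{"slide":[0.013,0,-0.48],"angular":[0,0,0],"claw":0.4},{"slide":[-0.1,0.2,-0.48],"angular":[0,0,0],"claw":0.4},{"slide":[-0.2,0.4,-0.48],"angular":[0,0,0],"claw":0.4},{"slide":[-0.2,0.6,-0.48],"angular":[0,0,0],"claw":0.4},{"slide":[-0.2,0.6,-0.48],"angular":[0,0,0],"claw":0.4}]' | egrep 'time|pos|ft'
python3 - <<'E'
from h import *
C=np.array([.7694,-.0186]);yaw=.0414;X=np.array([np.cos(yaw),np.sin(yaw)]);Y=np.array([-X[1],X[0]])
for c in("top","side"):
    im=ctrl.get_image(c);save(im,c+"3.png");P=pts(im);d=im["depth"];hsv=cv2.cvtColor(im["color"],cv2.COLOR_RGB2HSV)
    q=np.stack([(P[...,:2]-C)@X,(P[...,:2]-C)@Y,P[...,2]],-1)
    m=(d>0)&(q[...,0]<-.13)&(q[...,0]>-.3)&(abs(q[...,1])<.1)&(q[...,2]>.12)&(q[...,2]<.128);print(c,"front",np.percentile(q[m][:,0],[2,10,50,90]))
    blue=(abs(hsv[...,0].astype(int)-110)<15)&(hsv[...,1]>120)&(d>0)
    m=blue&(abs(q[...,1])<.06)&(q[...,0]<-.1)&(q[...,0]>-.3)
    print(" cradle",m.sum(),cv2.minEnclosingCircle(q[m][:,:2].astype(np.float32)),cv2.minEnclosingCircle(P[m][:,:2].astype(np.float32)),np.percentile(P[m][:,2],[5,30,50,80,97]))
    k=blue&(np.hypot(P[...,0]-.452,P[...,1]+.294)<.045)&(P[...,2]>.06)
    p=P[k];print(" cap",len(p),len(p) and (cv2.minEnclosingCircle(p[p[:,2]>.1][:,:2].astype(np.float32)),np.percentile(p[:,2],[5,50,95])))
im=cv2.imread("pics/top3.png");cv2.imwrite("pics/t4.png",cv2.resize(im[110:290,180:440],None,fx=3,fy=3))
E
```

```text
time: 8.5
position: [0.4634, -0.1883, 0.2235]
ft_force: [-0.3, 0.3, 0.5]
top front [-0.27012714 -0.24159971 -0.23820343 -0.23454033]
 cradle 292 ((-0.19463586807250977, 0.0005098354886285961), 0.029163362458348274) ((0.5749097466468811, -0.02614627406001091), 0.029163364320993423) [0.07428349 0.07687105 0.07823372 0.08116148 0.08420706]
 cap 0 0
side front [-0.24207617 -0.2415037  -0.23892779 -0.2352286 ]
 cradle 165 ((-0.19272680580615997, 0.001572325942106545), 0.02846391312777996) ((0.5767732858657837, -0.025005629286170006), 0.02846391685307026) [0.07584479 0.07712223 0.07771623 0.07912341 0.08238265]
 cap 118 (((0.4540122151374817, -0.29596492648124695), 0.020546959713101387), array([0.08293043, 0.10317103, 0.10673373]))
```

View pics/t4.png

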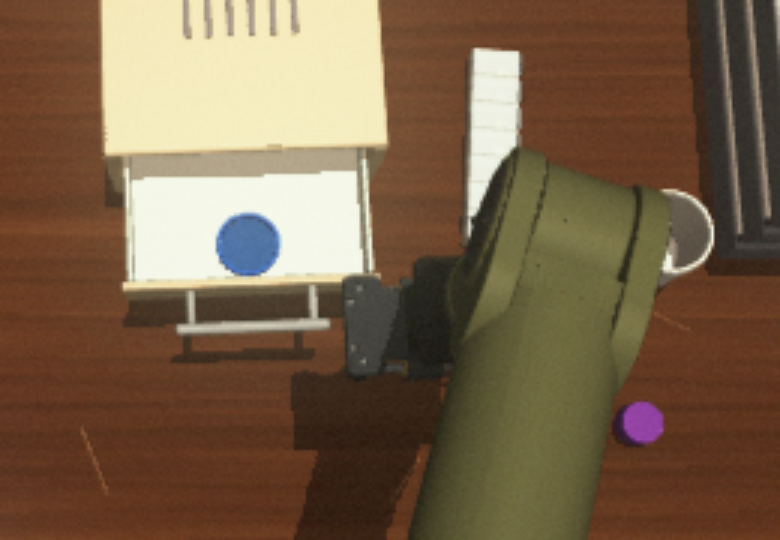

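The picture shows the drawer out with its front at row ~287, the cradle free at (248,244), the bar intact. Next to the cap.

```bash
python3 -c "
from h import *
go(.4532,-.2968,.16,.0414)"
```

```text
slide [-0.064  0.449  0.253] ang [-0.001  0.002 -0.005] pos [ 0.4648 -0.1841  0.2232]
```

```bash
python3 -m inch '[{"slide":[-0.064,0.2,0],"angular":[0,0,0],"claw":0.4},{"slide":[-0.064,0.38,0],"angular":[0,0,0],"claw":0.4},{"slide":[-0.064,0.449,0.15],"angular":[0,0,0],"claw":0.4},{"slide":[-0.064,0.449,0.253],"angular":[0,0,0],"claw":0.4},{"slide":[-0.064,0.449,0.253],"angular":[0,0,0],"claw":0.4},{"slide":[-0.064,0.449,0.253],"angular":[0,0,0],"claw":0.4}]'
python3 -c "
from h import *
go(.4532,-.2968,.094,.0414)"
```

```text
time: 9.2
position: [0.4557, -0.2924, 0.1605]
tool_rot: [-3.139, -0.074, 0.001]
ft_force: [0.4, 0.5, 0.5]
grip_width: 0.7
grip_force: 0.0
slide [-0.011  0.017  0.266] ang [-0.003  0.001  0.01 ] pos [ 0.4557 -0.2924  0.1605]
```

```bash
python3 -m inch '[{"slide":[-0.01,0.015,0.05],"angular":[0,0,0],"claw":0.4},{"slide":[-0.01,0.015,0.15],"angular":[0,0,0],"claw":0.4},{"slide":[-0.01,0.015,0.22],"angular":[0,0,0],"claw":0.4},{"slide":[-0.01,0.015,0.266],"angular":[0,0,0],"claw":0.4},{"slide":[-0.01,0.015,0.266],"angular":[0,0,0],"claw":0.4},{"slide":[-0.01,0.015,0.266],"angular":[0,0,0],"claw":0.4}]'
```

```text
time: 9.8
position: [0.4531, -0.2987, 0.0946]
tool_rot: [3.14, 0.069, 0.002]
ft_force: [-0.6, -0.3, -0.3]
grip_width: 0.702
grip_force: 0.0
```

```bash
python3 -m inch '[{"slide":[0,-0.007,0],"angular":[0,0,0],"claw":0.1},{"slide":[0,-0.007,0],"angular":[0,0,0],"claw":-0.2},{"slide":[0,-0.007,0],"angular":[0,0,0],"claw":-0.4},{"slide":[0,-0.007,0],"angular":[0,0,0],"claw":-0.4},{"slide":[0,-0.007,0],"angular":[0,0,0],"claw":-0.4},{"slide":[0,-0.007,0],"angular":[0,0,0],"claw":-0.4}]' 10
```

```text
time: 10.4
position: [0.4527, -0.2971, 0.0943]
tool_rot: [3.14, 0.069, 0.001]
ft_force: [0.1, -0.8, 3.1]
grip_width: 0.458
grip_force: 10.0
```

```bash
python3 -m inch '[{"slide":[0,0,-0.04],"angular":[0,0,0],"claw":-0.4},{"slide":[0,0,-0.1],"angular":[0,0,0],"claw":-0.4},{"slide":[0,0,-0.18],"angular":[0,0,0],"claw":-0.4},{"slide":[0,0,-0.28],"angular":[0,0,0],"claw":-0.4},{"slide":[0,0,-0.38],"angular":[0,0,0],"claw":-0.4},{"slide":[0,0,-0.45],"angular":[0,0,0],"claw":-0.4},{"slide":[0,0,-0.45],"angular":[0,0,0],"claw":-0.4}]'
python3 - <<'E'
from h import *
im=ctrl.get_image("side");P=pts(im);d=im["depth"];hsv=cv2.cvtColor(im["color"],cv2.COLOR_RGB2HSV)
k=(abs(hsv[...,0].astype(int)-110)<15)&(hsv[...,1]>120)&(d>0)&(np.hypot(P[...,0]-.452,P[...,1]+.294)<.05)&(P[...,2]>.06)
print(k.sum(),np.percentile(P[k],[3,50,97],axis=0))
cv2.imwrite("pics/s5.png",cv2.resize(im["color"][60:220,240:420,::-1],None,fx=3.5,fy=3.5))
go(.575,-.0265,.205,.0414)
E
```

```text
time: 11.1
position: [0.4541, -0.2977, 0.2103]
tool_rot: [3.137, 0.069, 0.008]
ft_force: [-0.4, -0.1, -0.7]
grip_width: 0.462
grip_force: 10.0
45 [[ 0.4366791  -0.29103355  0.1988752 ]
 [ 0.44237978 -0.28100979  0.21436605]
 [ 0.46301626 -0.26360244  0.23307491]]
slide [ 0.534 -1.06   0.012] ang [ 0.004 -0.005  0.005] pos [ 0.4532 -0.2972  0.2082]
```

View pics/s5.png

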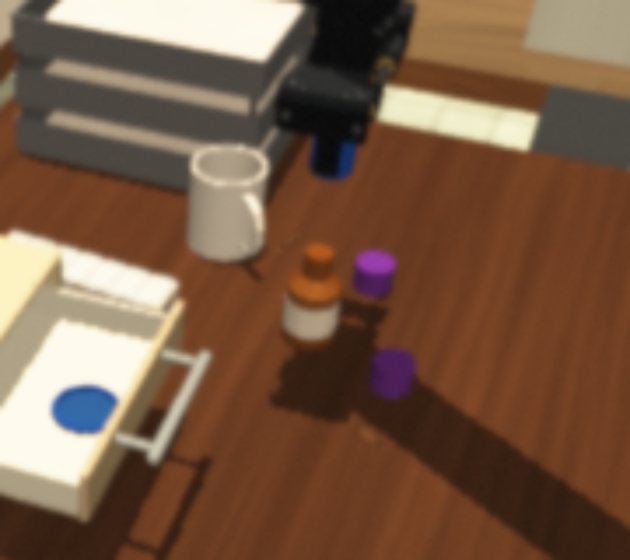

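The cap is in the gripper at (333,160), the bottle stands with bare neck at (315,290). Now over to the cradle.

```bash
python3 -m inch '[{"slide":[0.08,-0.15,0],"angular":[0,0,0],"claw":-0.4},{"slide":[0.17,-0.33,0],"angular":[0,0,0],"claw":-0.4},{"slide":[0.25,-0.5,0],"angular":[0,0,0],"claw":-0.4},{"slide":[0.33,-0.66,0],"angular":[0,0,0],"claw":-0.4},{"slide":[0.41,-0.82,0],"angular":[0,0,0],"claw":-0.4},{"slide":[0.49,-0.96,0],"angular":[0,0,0],"claw":-0.4},{"slide":[0.53,-1,0],"angular":[0,0,0],"claw":-0.4},{"slide":[0.53,-1,0],"angular":[0,0,0],"claw":-0.4}]'
python3 -c "
from h import *
go(.5756,-.0262,.130,.0414)"
```

```text
time: 11.95
position: [0.5739, -0.0386, 0.205]
tool_rot: [-3.139, -0.076, 0.003]
ft_force: [-0.6, 0.1, -0.7]
grip_width: 0.459
grip_force: 10.0
slide [ 0.01  -0.049  0.3  ] ang [-0.003  0.003  0.013] pos [ 0.5739 -0.0386  0.205 ]
```

```bash
python3 -m inch '[{"slide":[0.008,-0.05,0],"angular":[0,0,0.01],"claw":-0.4},{"slide":[0.008,-0.05,0.1],"angular":[0,0,0.01],"claw":-0.4},{"slide":[0.008,-0.05,0.2],"angular":[0,0,0.01],"claw":-0.4},{"slide":[0.008,-0.05,0.3],"angular":[0,0,0.01],"claw":-0.4},{"slide":[0.008,-0.05,0.3],"angular":[0,0,0.01],"claw":-0.4},{"slide":[0.008,-0.05,0.3],"angular":[0,0,0.01],"claw":-0.4}]'
python3 -c "
from h import *
go(.5756,-.0262,.096,.0414)"
```

```text
time: 12.55
position: [0.5747, -0.0298, 0.1313]
tool_rot: [3.141, 0.057, -0.002]
ft_force: [-0.3, 0.1, 0.9]
grip_width: 0.46
grip_force: 10.0
slide [ 0.004 -0.014  0.141] ang [ 0.001  0.002 -0.01 ] pos [ 0.5747 -0.0298  0.1313]
```

```bash
python3 -m inch '[{"slide":[0.004,-0.012,0.04],"angular":[0,0,0],"claw":-0.4},{"slide":[0.004,-0.012,0.08],"angular":[0,0,0],"claw":-0.4},{"slide":[0.004,-0.012,0.11],"angular":[0,0,0],"claw":-0.4},{"slide":[0.004,-0.012,0.13],"angular":[0,0,0],"claw":-0.4},{"slide":[0.004,-0.012,0.13],"angular":[0,0,0],"claw":-0.4}]'
python3 -c "
from h import *
go(.5756,-.0262,.096,.0414)
im=ctrl.get_image('top');save(im,'t6.png')
cv2.imwrite('pics/t6.png',cv2.resize(im['color'][140:220,210:310,::-1],None,fx=6,fy=6))"
```

```text
time: 13.05
position: [0.5755, -0.0257, 0.0978]
tool_rot: [-3.141, -0.06, 0.003]
ft_force: [0.7, -0.1, -0.7]
grip_width: 0.461
grip_force: 10.0
slide [0.    0.002 0.007] ang [-0.     0.003 -0.006] pos [ 0.5755 -0.0257  0.0978]
```

View pics/t6.png

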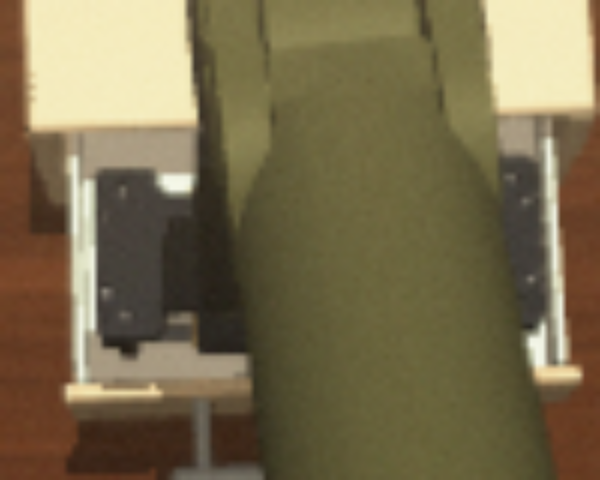

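The arm hides the cradle; the hand is inside the drawer without touching (no force). Lower the last 2 mm and release slowly.

```bash
python3 -m inch '[{"slide":[0,0.001,0.007],"angular":[0,0,0],"claw":-0.4},{"slide":[0,0.001,0.009],"angular":[0,0,0],"claw":-0.4},{"slide":[0,0.001,0.009],"angular":[0,0,0],"claw":-0.4}]' | egrep 'pos|ft'
```

```text
position: [0.5763, -0.026, 0.0967]
ft_force: [-0.7, -0.4, 0.3]
```

```bash
python3 -m inch '[{"slide":[0,0,0.003],"angular":[0,0,0],"claw":-0.4},{"slide":[0,0,0.006],"angular":[0,0,0],"claw":-0.4},{"slide":[0,0,0.006],"angular":[0,0,0],"claw":-0.4}]' | egrep 'pos|ft'
```

```text
position: [0.5766, -0.0259, 0.0961]
ft_force: [-2.5, 0.5, 5.0]
```

Contact with the cradle floor. Open and rise.

```bash
python3 -m inch '[{"slide":[0,0,0],"angular":[0,0,0],"claw":0.0},{"slide":[0,0,0],"angular":[0,0,0],"claw":0.2},{"slide":[0,0,0],"angular":[0,0,0],"claw":0.3},{"slide":[0,0,0],"angular":[0,0,0],"claw":0.3},{"slide":[0,0,-0.05],"angular":[0,0,0],"claw":0.3},{"slide":[0,0,-0.15],"angular":[0,0,0],"claw":0.3},{"slide":[0,0,-0.3],"angular":[0,0,0],"claw":0.3},{"slide":[0,0,-0.5],"angular":[0,0,0],"claw":0.3},{"slide":[0,0,-0.5],"angular":[0,0,0],"claw":0.3}]' | egrep 'pos|ft|grip'
python3 -m inch '[{"slide":[-0.2,0.2,0],"angular":[0,0,0],"claw":0.3},{"slide":[-0.3,0.4,0],"angular":[0,0,0],"claw":0.3},{"slide":[-0.4,0.6,0],"angular":[0,0,0],"claw":0.3},{"slide":[-0.5,0.8,0],"angular":[0,0,0],"claw":0.3},{"slide":[-0.5,0.9,0],"angular":[0,0,0],"claw":0.3},{"slide":[-0.5,0.9,0],"angular":[0,0,0],"claw":0.3},{"slide":[-0.5,0.9,0],"angular":[0,0,0],"claw":0.3}]' | egrep 'time|pos|ft|grip'
python3 - <<'E'
from h import *
C=np.array([.7694,-.0186]);yaw=.0414;X=np.array([np.cos(yaw),np.sin(yaw)]);Y=np.array([-X[1],X[0]])
for c in("top","side"):
    im=ctrl.get_image(c);P=pts(im);d=im["depth"];hsv=cv2.cvtColor(im["color"],cv2.COLOR_RGB2HSV)
    q=np.stack([(P[...,:2]-C)@X,(P[...,:2]-C)@Y,P[...,2]],-1)
    m=(d>0)&(q[...,0]<-.13)&(q[...,0]>-.3)&(abs(q[...,1])<.1)&(q[...,2]>.12)&(q[...,2]<.128);print(c,"front",np.percentile(q[m][:,0],[2,10,50,90]))
    b=(abs(hsv[...,0].astype(int)-110)<15)&(hsv[...,1]>120)&(d>0)&(abs(q[...,1])<.06)&(q[...,0]<-.1)&(q[...,0]>-.3)
    t=P[b&(P[...,2]>.1)];print("cap top",len(t),cv2.minEnclosingCircle(t[:,:2].astype(np.float32)),np.percentile(t[:,2],[5,50,95]),np.linalg.lstsq(np.c_[t[:,:2],np.ones(len(t))],t[:,2],rcond=None)[0])
    r=P[b&(P[...,2]<.09)];print("cradle",len(r),r.min(0),r.max(0))
    for o in ctrl.outline_of("bottle",c)[:1]:
        p=P[o["mask"]&(d>0)];print("bottle",np.median(p,0),p.max(0))
    cv2.imwrite(f"pics/{c}7.png",cv2.resize(im["color"][120:260,190:400,::-1],None,fx=3.5,fy=3.5))
E
```

```text
position: [0.5805, -0.0255, 0.2287]
ft_force: [-0.3, 0.4, 0.7]
grip_width: 0.649
grip_force: 0.0
time: 15.3
position: [0.459, -0.2579, 0.2204]
ft_force: [0.1, 0.5, 0.4]
grip_width: 0.646
grip_force: 0.0
top front [-0.26886375 -0.24136663 -0.23806903 -0.23450709]
cap top 160 ((0.5770564675331116, -0.024791941046714783), 0.019770467653870583) [0.10367314 0.10675107 0.11039068] [-0.01109194 -0.02299032  0.1127359 ]
cradle 106 [ 0.54569849 -0.0537602   0.07137314] [0.6008645  0.00271935 0.08674463]
bottle [ 0.43879003 -0.28817892  0.06631339] [ 0.45033388 -0.22064165  0.3045272 ]
side front [-0.24193272 -0.24139866 -0.23856473 -0.23481216]
cap top 98 ((0.5765062570571899, -0.021205313503742218), 0.019124876707792282) [0.10140233 0.10617982 0.10838367] [ 0.04937694 -0.04903646  0.07651197]
cradle 76 [ 0.55630261 -0.05045884  0.0752364 ] [0.601849   0.00287538 0.08973541]
bottle [ 0.45121732 -0.28079468  0.05643533] [ 0.49510672 -0.26669495  0.10224173]
```

View pics/side7.png

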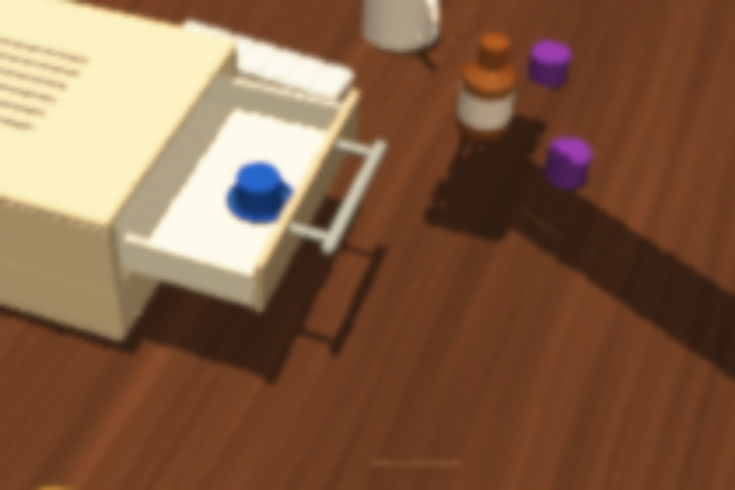

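View pics/top7.png

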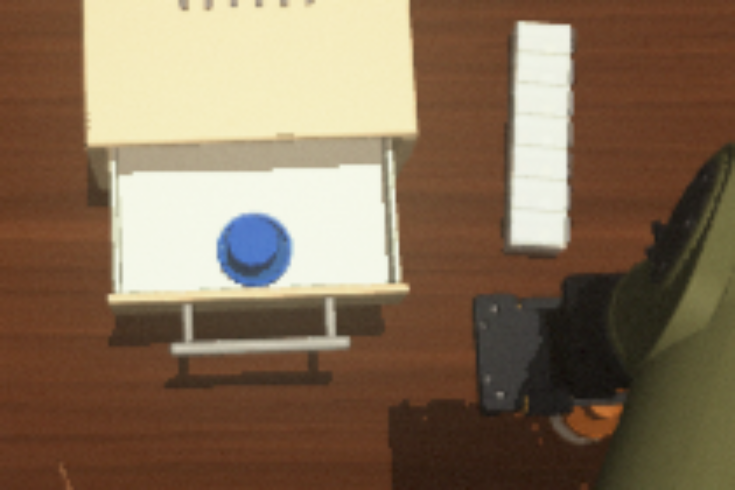

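Both views show the cap sitting flat and centred within about 2 mm in the cradle, top at 0.107 m. The drawer is fully out (front face at −0.242 m), the bottle is upright, and the arm is clear.

```bash
python3 -c "
from bench import ctrl
print(ctrl.close_job())"
```

```text
the job is handed in; nothing more can be done
None
```

The drawer is fully out on its catch, the blue cap sits flat and centred within about 2 mm in the cradle, the bottle stands upright where it was, nothing else was touched, and the job is handed in at about 15 s; the hand-in reported no verdict.

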